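# Draw the used cartridges and scrap them

## Task

Use the hook tool to draw every used filter cartridge by its wire loop out of the deep bores of the valve block, put them all in the drip tray, and hang the hook back on its fork. Then scrap the cartridges: push the scrap box's sprung flap down and hold it open while you let each one fall inside. Leave the flap shut and the other things on the bench where they are.

Things in the scene. Friction and masses are not known exactly. Their poses are not given: they have to be found in the camera images.
- cart1_mid (a point): cartridge 1 (None: absent), 80 g, 60 mm tall with its loop: round black and brass body 26 mm across, 30 tall; on it a square steel collar 26 x 26 x 8; then a wire loop. Point 19 mm above its underside; z up to the loop, x and y square to the collar's flats, loop in the y-z plane (x looks through it). Starts upright in the bore at block x +30, y +30 mm, turned at random
- cart1_loop (a point): middle of the top bar of cartridge 1's loop, on the axis of the 4 mm wire, 58 mm above the cartridge's underside, 20 above its collar. The window under the bar is 18 mm high and 18 wide, the straight part of the bar 12 mm long. Same axes as the cartridge
- cart2_mid (a point): cartridge 2 (None: absent), 80 g, 60 mm tall with its loop: round black and brass body 26 mm across, 30 tall; on it a square steel collar 26 x 26 x 8; then a wire loop. Point 19 mm above its underside; z up to the loop, x and y square to the collar's flats, loop in the y-z plane (x looks through it). Starts upright in the bore at block x +30, y -30 mm, turned at random
- cart2_loop (a point): middle of the top bar of cartridge 2's loop, on the axis of the 4 mm wire, 58 mm above the cartridge's underside, 20 above its collar. The window under the bar is 18 mm high and 18 wide, the straight part of the bar 12 mm long. Same axes as the cartridge
- cart3_mid (a point): cartridge 3 (None: absent), 80 g, 60 mm tall with its loop: round black and brass body 26 mm across, 30 tall; on it a square steel collar 26 x 26 x 8; then a wire loop. Point 19 mm above its underside; z up to the loop, x and y square to the collar's flats, loop in the y-z plane (x looks through it). Starts upright in the bore at block x -30, y +30 mm, turned at random
- cart3_loop (a point): middle of the top bar of cartridge 3's loop, on the axis of the 4 mm wire, 58 mm above the cartridge's underside, 20 above its collar. The window under the bar is 18 mm high and 18 wide, the straight part of the bar 12 mm long. Same axes as the cartridge
- cart4_mid (a point): cartridge 4 (None: absent), 80 g, 60 mm tall with its loop: round black and brass body 26 mm across, 30 tall; on it a square steel collar 26 x 26 x 8; then a wire loop. Point 19 mm above its underside; z up to the loop, x and y square to the collar's flats, loop in the y-z plane (x looks through it). Starts upright in the bore at block x -30, y -30 mm, turned at random
- cart4_loop (a point): middle of the top bar of cartridge 4's loop, on the axis of the 4 mm wire, 58 mm above the cartridge's underside, 20 above its collar. The window under the bar is 18 mm high and 18 wide, the straight part of the bar 12 mm long. Same axes as the cartridge
- block_top (a point): centre of the top of the valve block, a fixed aluminium block 130 x 130 mm, 105 tall, with four round bores at x, y = +-30 mm from here. Each is 46 mm across for 66 mm, then a pocket 30 mm across and 28 mm deeper in which a cartridge stands loosely; the top of its loop is then 34 mm below the block's top
- hook_grip (a point): middle of the grip of the upright hook tool (120 g): black grip 20 x 20 mm, 44 tall, flats square to x and y; below it a flange 32 x 32 x 6 whose underside is 28 mm below this point; below that a straight shank of 4 mm wire, 85 mm long, ending in a hook. z up, the hook's toe points to -x
- hook_bend (a point): bend at the lower end of the hook tool's shank, on the wire's axis, 113 mm below the middle of the grip. From here the 4 mm toe rises towards -x; its axis ends 10 mm out and 6 mm up, so a loop drawn up slides against the shank. Same axes as hook_grip
- fork (a point): rest of the hook tool, a fixed steel fork on a post: point on top of its prongs (115 mm above the bench), midway between them, under the centre of the hanging tool's flange. Prongs along x, 14 mm gap, open at -x 25 mm away, closed at +x 30 mm away. The tool hangs by its flange, shank in the gap, toe to -x along the gap, so it can be lifted straight out and lowered straight back
- tray: loose steel drip tray, 700 g, outside 140 x 210 mm (x, y), 22 mm high, walls and floor 4 mm; origin at the centre of its underside, z up; empty at first
- slot (a point): centre of the slot in the top of the scrap box, a fixed closed grey box 200 x 190 mm (x, y), 200 tall, hollow. The slot is 90 mm along x, 132 along y, and filled flush by a steel flap hinged along its +x edge. z up
- flap (a joint): angle of the scrap box's sprung flap (rad): 0 shut and flush, up to 1.35 as its free (-x) edge is pushed down into the box. The spring (0.08 N m shut, 0.19 at 1.35: 1 to 3 N at the edge) bears a cartridge's weight and shuts the flap when let go. With a cartridge or the finger ends it must be held some 50 mm down for a cartridge to drop past
- driver: a screwdriver lying on the bench; not part of the job, leave it alone
- tape: a roll of black tape, 90 mm across, 25 tall; not part of the job, leave it alone
- socket: a steel socket, 28 mm across, 35 tall, standing; not part of the job, leave it alone
- bearing: a steel ball bearing, 42 mm across, 14 tall, lying flat; not part of the job, leave it alone
Not all that is in view belongs to the job. Leave any turquoise look-alike of the part that bears cart4_mid alone.

How it is judged (in metres and radians):
On the way:
1. every cartridge is in the drip tray and the hook tool hangs on its fork again, let go (x of cart1_mid in the frame of tray between -0.07 and 0.07 m and y of cart1_mid in the frame of tray between -0.105 and 0.105 m and z of each of cart1_mid, cart2_mid, cart3_mid, cart4_mid in the frame of tray below 0.06 m and x of cart2_mid in the frame of tray between -0.07 and 0.07 m and y of cart2_mid in the frame of tray between -0.105 and 0.105 m and x of cart3_mid in the frame of tray between -0.07 and 0.07 m and y of cart3_mid in the frame of tray between -0.105 and 0.105 m and x of cart4_mid in the frame of tray between -0.07 and 0.07 m and y of cart4_mid in the frame of tray between -0.105 and 0.105 m and horizontal distance between hook_grip and fork below 0.012 m and z of hook_grip in the frame of fork between 0.021 and 0.035 m and angle between hook_grip's own z axis and vertical below 0.12 rad and contact force between the fingers and hook below 0.1 N), for 0.2 s.
At the end, for the whole second after the job is handed in: Every cartridge lies at rest inside the scrap box (its middle at least 70 mm below the slot), the flap is shut (under 0.1 rad), and the hook tool hangs let go and upright on its fork (middle of the grip within 12 mm of the fork's centre line, 21 to 35 mm above the prongs, tilt under 0.12 rad) (x of cart1_mid in the frame of slot between -0.1 and 0.1 m and y of cart1_mid in the frame of slot between -0.095 and 0.095 m and z of each of cart1_mid, cart2_mid, cart3_mid, cart4_mid in the frame of slot below -0.07 m and x of cart2_mid in the frame of slot between -0.1 and 0.1 m and y of cart2_mid in the frame of slot between -0.095 and 0.095 m and x of cart3_mid in the frame of slot between -0.1 and 0.1 m and y of cart3_mid in the frame of slot between -0.095 and 0.095 m and x of cart4_mid in the frame of slot between -0.1 and 0.1 m and y of cart4_mid in the frame of slot between -0.095 and 0.095 m and value of joint flap below 0.1 rad and horizontal distance between hook_grip and fork below 0.012 m and z of hook_grip in the frame of fork between 0.021 and 0.035 m and angle between hook_grip's own z axis and vertical below 0.12 rad and contact force between the fingers and hook below 0.1 N and linear speed of hook below 0.02 m/s and linear speed of each of cart1, cart2, cart3, cart4 below 0.05 m/s); the robot touches nothing.
It fails at once if the fingers touch cartridge 1 while it is still down in the valve block (contact force between the fingers and cart1 above 0.3 N and z of cart1_mid in the frame of block_top below -0.03 m and x of cart1_mid in the frame of block_top between -0.06 and 0.06 m and y of cart1_mid in the frame of block_top between -0.06 and 0.06 m).
It fails at once if the fingers touch cartridge 2 while it is still down in the valve block (contact force between the fingers and cart2 above 0.3 N and z of cart2_mid in the frame of block_top below -0.03 m and x of cart2_mid in the frame of block_top between -0.06 and 0.06 m and y of cart2_mid in the frame of block_top between -0.06 and 0.06 m).
It fails at once if the fingers touch cartridge 3 while it is still down in the valve block (contact force between the fingers and cart3 above 0.3 N and z of cart3_mid in the frame of block_top below -0.03 m and x of cart3_mid in the frame of block_top between -0.06 and 0.06 m and y of cart3_mid in the frame of block_top between -0.06 and 0.06 m).
It fails at once if the fingers touch cartridge 4 while it is still down in the valve block (contact force between the fingers and cart4 above 0.3 N and z of cart4_mid in the frame of block_top below -0.03 m and x of cart4_mid in the frame of block_top between -0.06 and 0.06 m and y of cart4_mid in the frame of block_top between -0.06 and 0.06 m).
It fails at once if one of the other things on the bench is pushed more than 5 cm out of place (distance of any of driver, tape, socket, bearing from where it was at the start of the episode above 0.05 m).
Of cart1, cart2, cart3, cart4 only 2 to 3 are there at a start; the rules pass over those that are not, and their reading is None.
At some moment in a run one of tray may be knocked a few centimetres aside while the robot is not near it.
Once in a run the grip may slacken for a moment while it holds something.
It also fails if it takes over 210 s, if anything falls off the work surface, if the arm or the gripper's body presses on something with over 40 N, if the wrist force passes 120 N, or if a joint passes its speed limit or range.

## Robot

A 6-joint arm with a two-finger parallel gripper is mounted at the origin on the work surface. World frame = base frame: x ahead of the robot, y to its left, z up, the work surface at z = 0. Lengths are in mm, angles in rad, forces in N, time in s.
With the tool pointing down it reaches from about 275 to 825 mm from the base axis. Payload 5.2 kg.
Tool frame: the origin (TCP) lies between the finger pads; the fingertips stand 8 mm ahead of it and the grasp point (between the pads) lies 11 mm behind it; z points along the fingers, y is the direction in which the jaws open and shut (so a half turn about z gives the same grasp; the last joint's range is limited). The gripper opens to 93 mm and grips with 3 to 60 N. Pads are 15 mm wide; open, the fingers measure 128 mm over their backs; the gripper's body (75 mm by 188 mm) begins 65 mm behind the grasp point.
Start: joints at [1.017, 0.259, 1.535, -0, 1.348, -0.203], TCP at [188.986, 516.517, 226.653] pointing down, gripper open.
Joint ranges: [-3.14, 3.14], [-0.91, 2.08], [0.19, 2.58], [-1.22, 4.36], [0.22, 2.71], [-3.12, 3.12]. Speed limits (rad/s): [2.57, 2.57, 3.14, 3.14, 3.14, 3.14].

## Interface

Orientations are given as a unit quaternion [w, x, y, z].
In Python, from bench import bot gives the robot as it stands. Calls block until the motion is done:
- bot.goto(position, orientation): joint-space move of the TCP to a pose.
- bot.move_straight(position, vel=150, ori=None, contact_N=None): straight line of the TCP; ori=None keeps the orientation; vel is the mean speed in mm/s. With contact_N (N) it stops when the force on the tool has changed by that much, and returns True; else False.
- bot.movej(angles): joint-space move.
- bot.let_go() and bot.close_gripper(grasp_force=None): open the fingers fully, or close them until they stop; grasp_force is the grip in N (None keeps the last).
- bot.wait(seconds).
- bot.solve_ik(position, orientation): joint angles nearest the present ones, or None.
- bot.capture(name): name is "scene" or "top"; returns a dict with "image" (420x560x3 uint8, red, green, blue), "mtx" (3x3 intrinsics, pixels), "R" (3x3) and "t" (3): a world point X has camera coordinates R X + t. Camera axes: x right, y down, z forward; pixel columns grow to the right and rows downward; lengths in mm; the calibration is good to about 2 mm. A picture is of the moment at which its call begins. There is no depth.
A pose or a line that the arm cannot do raises bot.Unreachable and nothing moves.
- bot.close_job(): hands the job in, once; it reports no verdict.
Readings, each from a call of its own:
- bot.current_time_s(): time.
- bot.current_qpos(): joint angles.
- bot.current_joint_velocities(): joint speeds.
- bot.current_effort(): joint torques, N m.
- bot.current_position(): TCP position.
- bot.current_eef_rot(): TCP orientation.
- bot.current_force(): force on the tool from outside, world axes, zero at the start.
- bot.current_ft_torque(): the same for the moment, N m.
- bot.current_grip_width(): opening from 0.0 (shut) to 1.0 (fully open).
Only numpy, scipy, OpenCV 4.12 (cv2) and the standard library are available. Lean on these libraries where they do the work, as an engineer would, in place of code of your own. Each camera call takes 0.05 s, during which the arm holds its last target.

## Working session

There is one attempt and no reset: what is moved stays moved. The work goes in short steps, each a Python script; the robot and the scene stay as the last script left them, time stands still between calls to the robot, and variables do not carry over. Pictures are saved under pics/ and viewed, and the job is handed in when it is done.

```bash
ls -la; mkdir -p pics
python3 - <<'E'
from bench import bot
import cv2, numpy as np
for n in("scene","top"):
    c=bot.capture(n); cv2.imwrite(f"pics/{n}0.png",c["image"][:,:,::-1]); print(n,c["mtx"],c["R"],c["t"])
print(bot.current_time_s(),bot.current_eef_rot(),bot.current_force())
E
```

```text
total 12
drwxr-xr-x  3 agent agent 4096 Dec  5 23:13 .
drwxr-xr-x 23 root  root  4096 Dec  5 23:13 ..
drwxr-xr-x  2 agent agent 4096 Dec  5 23:13 pics
scene [[541.53373054   0.         282.40078045]
 [  0.         541.53373054 211.41092937]
 [  0.           0.           1.        ]] [[ 0.18742516  0.98207737  0.01989598]
 [ 0.56662789 -0.09154885 -0.81887218]
 [-0.80237438  0.16475087 -0.57363099]] [ -82.28819264 -165.46718387 1694.24702776]
top [[405.4011522    0.         279.82027071]
 [  0.         405.4011522  209.72787194]
 [  0.           0.           1.        ]] [[-2.50425617e-02 -9.99681049e-01 -3.26665298e-03]
 [-9.92257477e-01  2.52539593e-02 -1.21603193e-01]
 [ 1.21646904e-01  1.96105373e-04 -9.92573419e-01]] [  6.59208369 531.9448105  836.50881121]
0.1 [-3.10711350e-04  1.74481280e-01  9.84660154e-01 -7.53061750e-04] [ 0.03343118 -0.41741785 -0.2916851 ]
```

View pics/scene0.png

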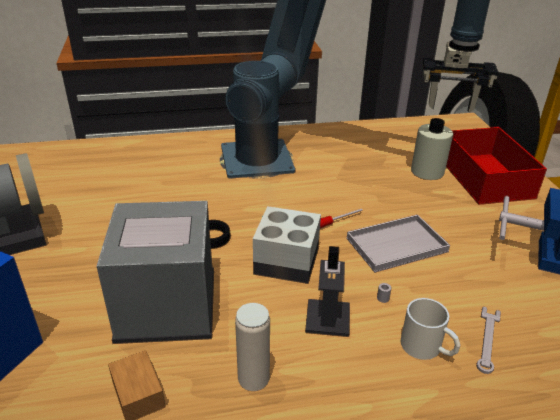

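View pics/top0.png

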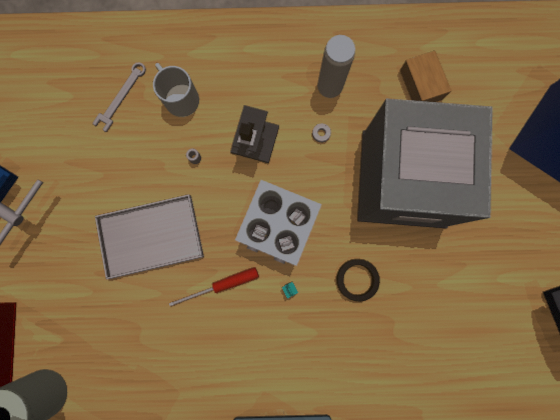

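Run:
```python
import cv2
t=cv2.imread("pics/top0.png"); s=cv2.imread("pics/scene0.png")
def crop(im,x0,y0,x1,y1,k,n): cv2.imwrite("pics/"+n,cv2.resize(im[y0:y1,x0:x1],None,fx=k,fy=k,interpolation=cv2.INTER_CUBIC))
crop(t,220,90,330,190+80,7,"a1.png") if 0 else None
crop(t,230,95,330,270,3.4,"a1.png") if 0 else None
crop(t,228,175,328,270,6.2,"c1.png")
crop(t,222,95,342,175,6.2,"c2.png")
crop(s,240,200,370,340,4.2,"c3.png")
crop(t,350,90,500,235,4.0,"c4.png")
```

```text
(no output)
```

View pics/c1.png

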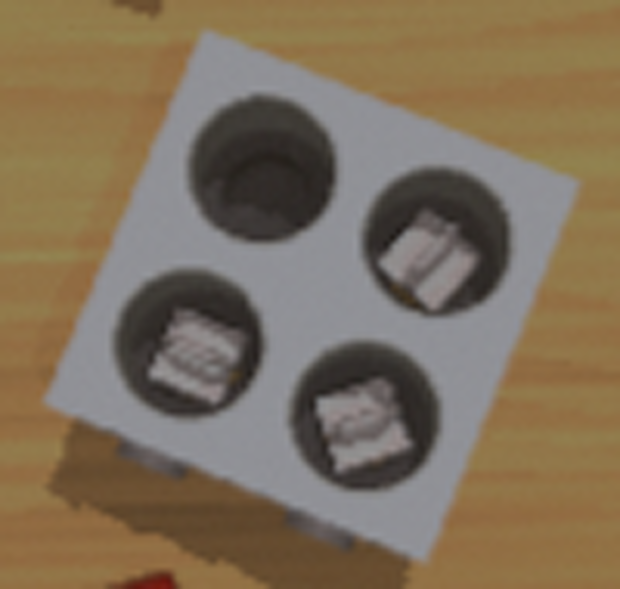

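View pics/c2.png

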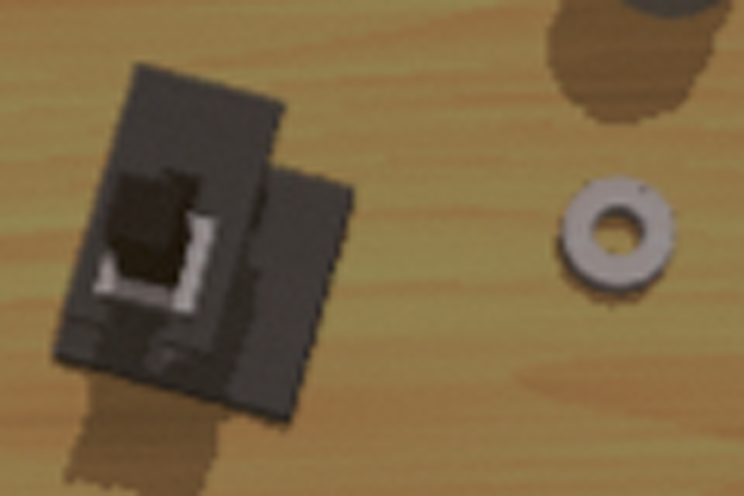

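View pics/c3.png

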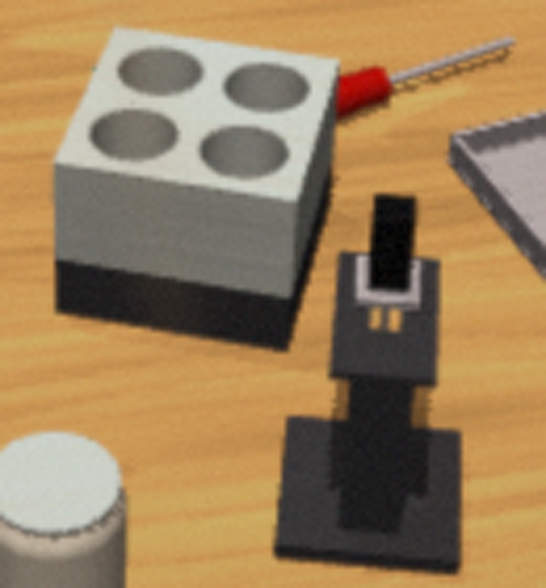

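View pics/c4.png

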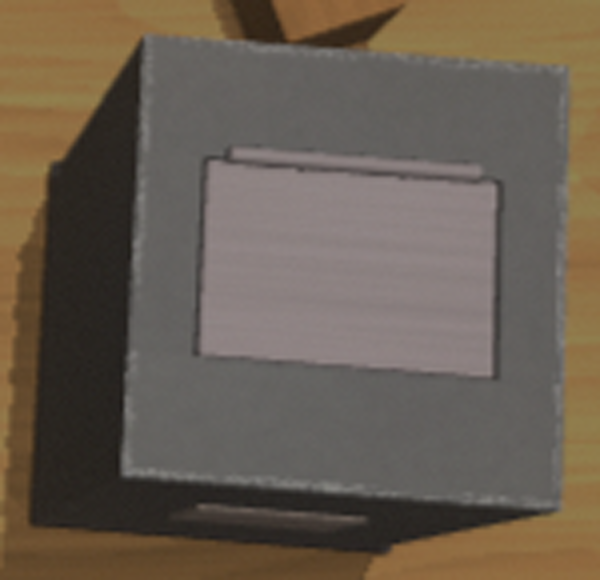

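```bash
cat > h.py <<'E'
from bench import bot
import cv2, numpy as np, json
from scipy.optimize import least_squares
from scipy.spatial.transform import Rotation as Ro
def ray(c,uv):
    d=np.linalg.inv(c["mtx"])@np.array([uv[0],uv[1],1.]); return -c["R"].T@c["t"], c["R"].T@d
def pix2z(c,uv,z):
    o,d=ray(c,uv); return o+d*(z-o[2])/d[2]
def proj(c,X):
    X=np.atleast_2d(X)@c["R"].T+c["t"]; p=X@c["mtx"].T; return p[:,:2]/p[:,2:]
def crop(im,x0,y0,x1,y1,k,n): cv2.imwrite("pics/"+n,cv2.resize(im[y0:y1,x0:x1],None,fx=k,fy=k,interpolation=cv2.INTER_CUBIC)[:,:,::-1])
def down(yaw):  # tool z down, tool y axis at angle yaw+90 from world x ; tool x at yaw
    q=(Ro.from_euler('z',yaw)*Ro.from_euler('x',np.pi)).as_quat(); return [q[3],q[0],q[1],q[2]]
E
python3 - <<'E'
from h import *
c=bot.capture("top"); s=bot.capture("scene")
np.set_printoptions(precision=1,suppress=True)
def pr(n,pts,off,k,z):
    P=np.array([pix2z(c,(np.array(p)+.5)/k-.5+off,z) for p in pts]); print(n,P[:,:2].tolist(),'mean',P.mean(0)); e=np.diff(np.vstack([P,P[:1]]),axis=0); print(' len',np.linalg.norm(e,axis=1),'ang',np.degrees(np.arctan2(e[:,1],e[:,0])))
pr('block',[(205,30),(580,183),(427,562),(45,402)],(228,175),6.2,105)
pr('slot',[(205,157),(499,182),(494,378),(194,354)],(350,90),4,200)
pr('box',[(145,37),(568,67),(558,510),(122,474)],(350,90),4,200)
pr('fork',[(138,65),(285,103),(53,357)],(222,95),6.2,115)
pr('flange',[(95,293),(193,313),(214,215)],(222,95),6.2,121)
im=c["image"]
a=im[203:262,245:315]
a=cv2.resize(a,None,fx=11,fy=10,interpolation=cv2.INTER_CUBIC) if 0 else cv2.resize(a,None,fx=10,fy=10,interpolation=cv2.INTER_CUBIC)
a=np.clip((a.astype(float)-30)*1.5,0,255).astype(np.uint8)
cv2.imwrite("pics/d1.png",a[:,:,::-1])
crop(im,90,185,210,290,6,"d2.png")
E
```

```text
block [[584.5136557533825, 29.620847902434086], [532.1367454990212, -88.31668888744102], [414.3226121085142, -36.24726393385928], [467.0719087034772, 82.13623689779477]] mean [499.5  -3.2 105. ]
 len [129.  128.8 129.6 128.6] ang [-113.9  156.2   66.   -24.1]
slot [[649.988531940722, -224.51560526844924], [635.2325685079054, -353.31053862798086], [547.676889422805, -343.83197664356527], [561.6176750265254, -214.2989755108566]] mean [ 598.6 -284.   200. ]
 len [129.6  88.1 130.3  89. ] ang [-96.5 173.8  83.9  -6.6]
box [[705.9336288934246, -201.16073581692714], [687.0753303165387, -388.3433137406327], [489.4311906033676, -366.52669485340357], [509.7912296766534, -180.07321282882307]] mean [ 598.1 -284.   200. ]
 len [188.1 198.8 187.6 197.3] ang [-95.8 173.7  83.8  -6.1]
fork [[734.7334953798752, 59.88338148600291], [720.7451468197617, 12.69190711801878], [638.7471780025793, 88.31715481229803]] mean [698.1  53.6 115. ]
 len [ 49.2 111.5 100.1] ang [-106.5  137.3  -16.5]
flange [[657.5609518417987, 74.0641394220422], [650.2429036178296, 43.12575831675623], [682.0928422586192, 35.90601880130374]] mean [663.3  51.  121. ]
 len [31.8 32.7 45.4] ang [-103.3  -12.8  122.7]
```

View pics/d1.png

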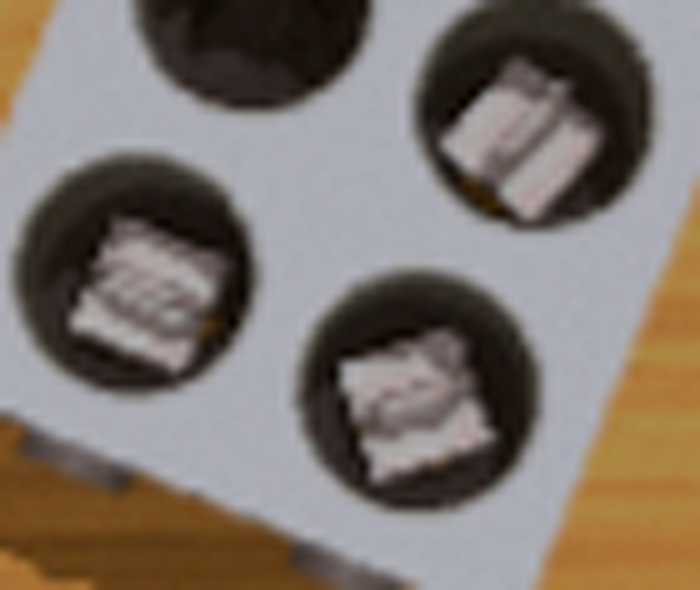

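View pics/d2.png

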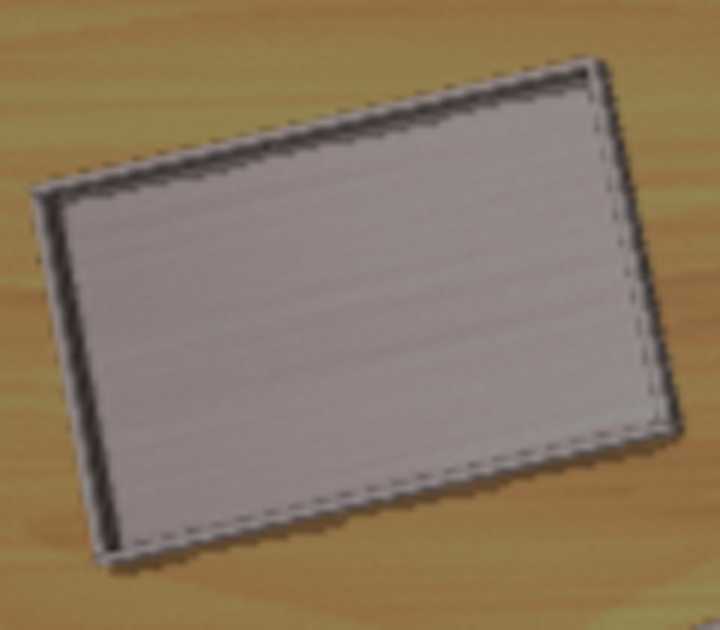

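```bash
cat >> h.py <<'E'
def boxpts(cx,cy,yaw,hx,hy,z0,z1,ox=0,oy=0):
    P=[]
    for z in(z0,z1):
        for a,b in((-1,-1),(1,-1),(1,1),(-1,1)):
            x,y=ox+a*hx,oy+b*hy; P.append([cx+x*np.cos(yaw)-y*np.sin(yaw),cy+x*np.sin(yaw)+y*np.cos(yaw),z])
    return np.array(P)
def drawbox(c,im,P,off,k,col):
    p=((proj(c,P)-off+.5)*k-.5); p=[tuple(int(v) for v in q) for q in p]
    for i in range(4):
        for a,b in((i,(i+1)%4),(i+4,(i+1)%4+4),(i,i+4)): cv2.line(im,p[a],p[b],col,1)
def zoom(c,x0,y0,x1,y1,k): return cv2.resize(c["image"][y0:y1,x0:x1],None,fx=k,fy=k,interpolation=cv2.INTER_CUBIC).copy()
E
python3 - <<'E'
from h import *
np.set_printoptions(precision=1,suppress=True)
c=bot.capture("top"); s=bot.capture("scene")
def pr(n,pts,off,k,z):
    P=np.array([pix2z(c,(np.array(p)+.5)/k-.5+off,z) for p in pts]); e=np.diff(np.vstack([P,P[:1]]),axis=0); print(n,P.mean(0),' len',np.linalg.norm(e,axis=1),'ang',np.degrees(np.arctan2(e[:,1],e[:,0])))
pr('tray',[(37,188),(603,62),(680,432),(105,563)],np.array((90,185)),6,22)
for n,p in dict(A=[(118,215),(228,250),(185,372),(72,325)],B=[(520,60),(600,130),(530,222),(443,142)],C=[(340,370),(450,330),(492,437),(378,482)]).items(): pr(n,p,np.array((245,203)),10,49)
b=np.radians(-24)
for y in(30,-30):
  for x in (30,-30): print(x,y,499.5+x*np.cos(b)-y*np.sin(b),-3.2+x*np.sin(b)+y*np.cos(b))
hx,hy,hw=669.8,55.,np.radians(-13.5)
out=[]
for cam,w in((c,(225,95,315,175)),(s,(300,235,390,340))):
    k=6 if cam is c else 5.5
    im=zoom(cam,*w,k); off=np.array(w[:2])
    for P,col in((boxpts(hx,hy,hw,16,16,115,121),(255,0,0)),(boxpts(hx,hy,hw,10,10,121,165),(0,255,0)),(boxpts(hx,hy,hw,27.5,7,115,115,ox=2.5),(0,0,255))): drawbox(cam,im,P,off,k,col)
    cv2.imwrite(f"pics/e{'cs'[cam is s]}.png",im[:,:,::-1])
for cam,w,k in((s,(90,190,330,345),3.3),):
    im=zoom(cam,*w,k); off=np.array(w[:2])
    drawbox(cam,im,boxpts(598.4,-284,np.radians(-6.2),100,95,0,200),off,k,(255,0,0)); drawbox(cam,im,boxpts(598.4,-284,np.radians(-6.2),45,66,200,200),off,k,(0,255,0))
    drawbox(cam,im,boxpts(499.5,-3.2,b,65,65,0,105),off,k,(255,0,0))
    cv2.imwrite("pics/es2.png",im[:,:,::-1])
E
```

```text
tray [483.1 276.3  22. ]  len [208.6 137.2 208.2 137.4] ang [ -78.7 -168.3  101.4   11.8]
A [485.   36.5  49. ]  len [24.2 27.  25.6 24.9] ang [-109.1  159.4   66.1  -23.7]
B [514.9 -42.3  49. ]  len [22.3 24.4 24.8 23.7] ang [-133.   141.2   45.7  -44.6]
C [459.8 -18.1  49. ]  len [24.4 23.9 25.5 24.5] ang [ -71.5 -160.1  110.    17.4]
30 30 539.1084630215521 12.004264437004021
-30 30 484.29573556299596 36.40846302155204
30 -30 514.704264437004 -42.80846302155203
-30 -30 459.89153697844796 -18.40426443700402
```

View pics/ec.png

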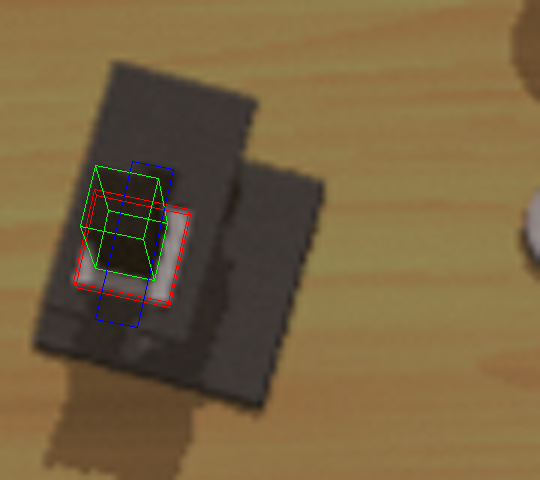

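View pics/es.png

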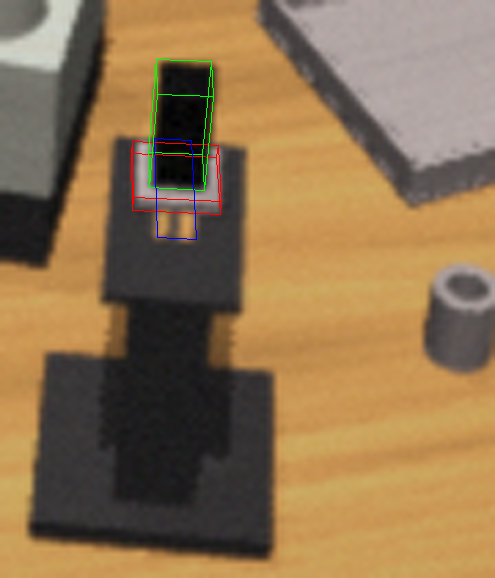

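View pics/es2.png

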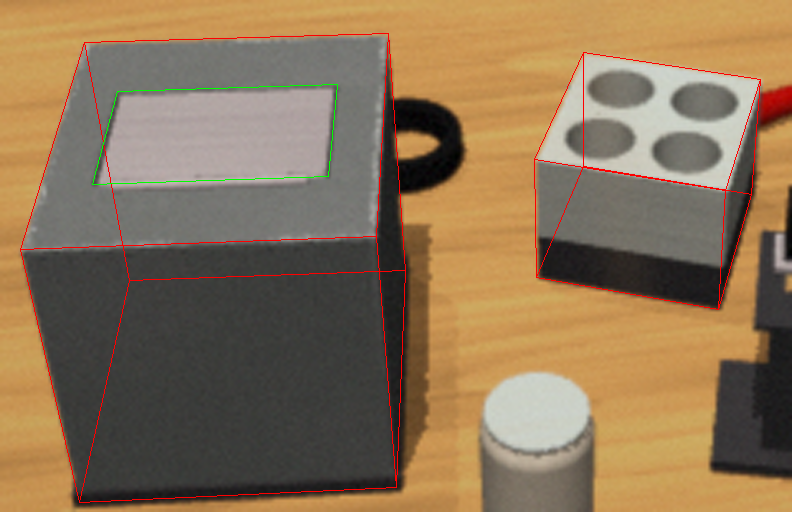

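```bash
cat >> h.py <<'E'
rad=np.radians
HK=np.array([669.8,55.4]); HY=rad(-15.)
CARTS=dict(A=(484.7,36.5,rad(-22)),B=(514.8,-42.5,rad(47.3)),C=(459.8,-18.2,rad(19)))
TR=(483.1,276.3,rad(11.6))
BEND=105.  # bend below TCP
def look(n,names=("scene","top")):
    for a in names:
        c=bot.capture(a); cv2.imwrite(f"pics/{n}_{a}.png",c["image"][:,:,::-1])
E
python3 - <<'E'
from h import *
np.set_printoptions(precision=2,suppress=True)
for n,p,y in [("fork",(*HK,135),HY),("forkup",(*HK,290),HY)]+[(k,(v[0],v[1],160+h),v[2]) for k,v in CARTS.items() for h in(0,140)]+[("tray",(*TR[:2],160),TR[2]),("box",(590,-284,160),rad(-6+22))]:
    for off in(0,90,-90,180): print(n,off,bot.solve_ik(list(p),down(y+rad(off))))
bot.goto([*HK,240],down(HY+np.pi/2 if 0 else HY))
print(bot.current_time_s(),bot.current_qpos())
E
```

```text
fork 0 [-0.08  0.54  1.34 -0.    1.26  1.75]
fork 90 [-0.08  0.54  1.34 -0.    1.26  0.18]
fork -90 [-0.08  0.54  1.34  0.    1.26 -2.96]
fork 180 [-0.08  0.54  1.34  0.    1.26 -1.39]
forkup 0 [-0.08  0.46  1.1  -0.    1.59  1.75]
forkup 90 [-0.08  0.46  1.1  -0.    1.59  0.18]
forkup -90 [-0.08  0.46  1.1   0.    1.59 -2.96]
forkup 180 [-0.08  0.46  1.1   0.    1.59 -1.39]
A 0 [-0.15  0.2   1.78 -0.    1.16  1.8 ]
A 90 [-0.15  0.2   1.78 -0.    1.16  0.23]
A -90 [-0.15  0.2   1.78  0.    1.16 -2.91]
A 180 [-0.15  0.2   1.78  0.    1.16 -1.34]
A 0 [-0.15  0.1   1.55 -0.    1.49  1.8 ]
A 90 [-0.15  0.1   1.55 -0.    1.49  0.23]
A -90 [-0.15  0.1   1.55  0.    1.49 -2.91]
A 180 [-0.15  0.1   1.55  0.    1.49 -1.34]
B 0 [-0.3   0.26  1.71 -0.    1.17  0.45]
B 90 [-0.3   0.26  1.71  0.    1.17 -1.12]
B -90 [-0.3   0.26  1.71 -0.    1.17  2.02]
B 180 [-0.3   0.26  1.71  0.    1.17 -2.69]
B 0 [-0.3   0.16  1.48 -0.    1.5   0.45]
B 90 [-0.3   0.16  1.48  0.    1.5  -1.12]
B -90 [-0.3   0.16  1.48 -0.    1.5   2.02]
B 180 [-0.3   0.16  1.48  0.    1.5  -2.69]
C 0 [-0.28  0.16  1.84 -0.    1.15  0.96]
C 90 [-0.28  0.16  1.84  0.    1.15 -0.61]
C -90 [-0.28  0.16  1.84 -0.    1.15  2.53]
C 180 [-0.28  0.16  1.84  0.    1.15 -2.19]
C 0 [-0.28  0.05  1.61 -0.    1.48  0.96]
C 90 [-0.28  0.05  1.61  0.    1.48 -0.61]
C -90 [-0.28  0.05  1.61 -0.    1.48  2.53]
C 180 [-0.28  0.05  1.61  0.    1.48 -2.19]
tray 0 [ 0.32  0.32  1.62 -0.    1.2   1.69]
tray 90 [ 0.32  0.32  1.62 -0.    1.2   0.12]
tray -90 [ 0.32  0.32  1.62 -0.    1.2  -3.02]
tray 180 [ 0.32  0.32  1.62  0.    1.2  -1.45]
box 0 [-0.62  0.49  1.36 -0.    1.29  0.67]
box 90 [-0.62  0.49  1.36  0.    1.29 -0.9 ]
box -90 [-0.62  0.49  1.36 -0.    1.29  2.24]
box 180 [-0.62  0.49  1.36  0.    1.29 -2.47]
2.675 [-0.08  0.47  1.19  0.    1.48  1.75]
```

Run:
```python
from h import *
look("f0")
print(bot.move_straight([*HK,135],vel=80,contact_N=6), bot.current_position())
look("f1",("scene",))
bot.close_gripper(45); print(bot.current_grip_width(), bot.current_force())
print(bot.move_straight([*HK,280],vel=100)); print(bot.current_force(),bot.current_grip_width(),bot.current_time_s())
look("f2")
a=cv2.imread("pics/f2_scene.png"); b=cv2.imread("pics/f2_top.png"); f=cv2.imread("pics/f1_scene.png")
z=lambda i,x0,y0,x1,y1,k: cv2.resize(i[y0:y1,x0:x1],None,fx=k,fy=k)
cv2.imwrite("pics/f2c.png",np.hstack([z(a,270,120,400,340,2.7)[:590],z(f,270,120,400,340,2.7)[:590]]))
```

```text
False [670.23848445  55.37100972 135.71324386]
0.2106863919925435 [-0.10613703  0.10223148 -0.27152872]
False
[ 0.13821653 -0.18324188 -0.34009641] 0.2162323198562015 7.0167
```

View pics/f2c.png

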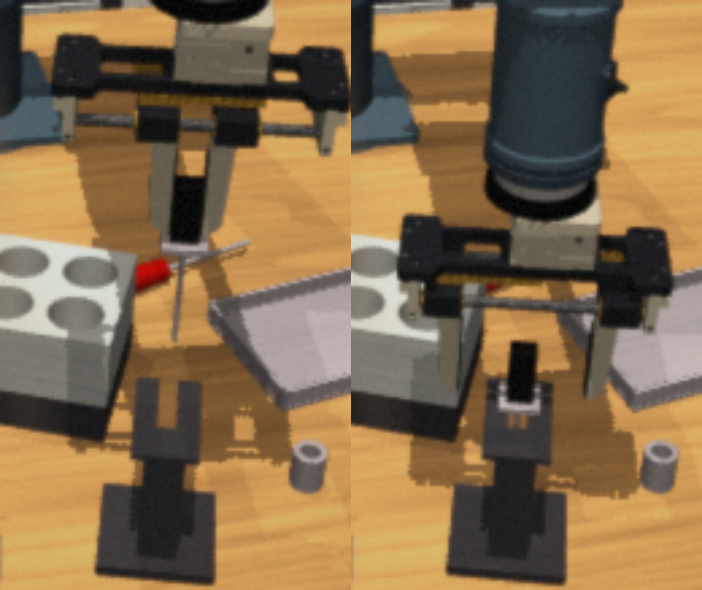

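Run:
```python
from h import *
p=bot.current_position(); print(p)
for n in("scene","top"):
    c=bot.capture(n); im=c["image"].copy()
    B=np.array([p[0],p[1],p[2]-BEND]); T=B+[-10*np.cos(HY),-10*np.sin(HY),6]; F=np.array([p[0],p[1],p[2]-20])
    q=proj(c,np.array([F,B,T])); print(n,q)
    x,y=q[1].astype(int); w=(max(x-35,0),max(0,y-45),x+35,y+30); k=8
    z=zoom(c,*w,k); o=np.array(w[:2])
    pts=((q-o+.5)*k).astype(int)
    for a in pts: cv2.circle(z,tuple(int(v) for v in a),4,(0,255,0),1)
    cv2.imwrite(f"pics/g_{n}.png",z[:,:,::-1])
```

```text
[669.54462376  55.43172185 279.21544966]
scene [[337.11348742 209.58877242]
 [333.75251044 245.02412506]
 [333.95567854 239.50373828]]
top [[239.05428225 109.99257536]
 [243.82169339 126.9108277 ]
 [242.17452633 131.01127138]]
```

View pics/g_scene.png

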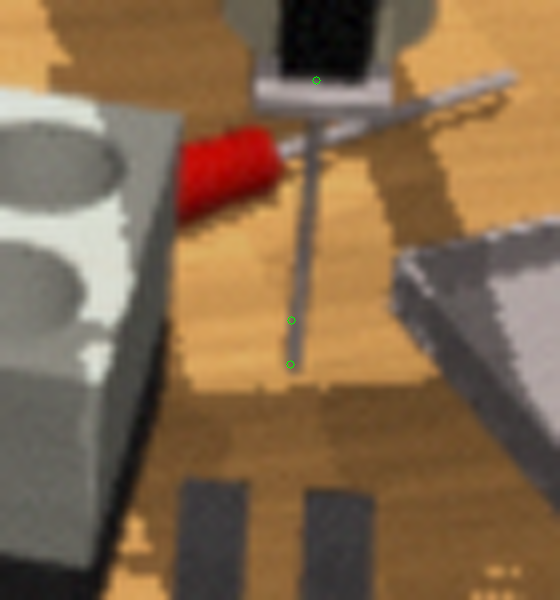

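View pics/g_top.png

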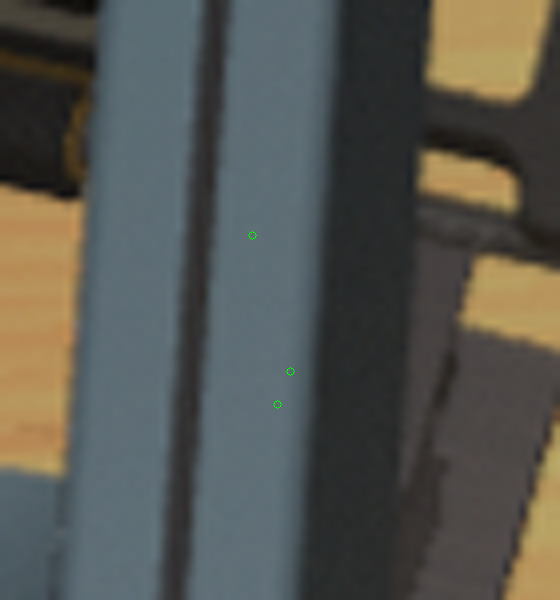

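```bash
cat >> h.py <<'E'
def pull(k,off=17.):
    x,y,a=CARTS[k]; u=np.array([np.cos(a),np.sin(a)]); b=np.array([x,y])
    bot.goto([*(b+off*u),285],down(a))
    bot.move_straight([*(b+off*u),220],vel=120)
    if bot.move_straight([*(b+off*u),54.5+BEND],vel=60,contact_N=4):
        print("contact",bot.current_position()); return False
    print("down",bot.current_position(),bot.current_force())
    bot.move_straight([*(b+4*u),54.5+BEND],vel=40)
    print("in",bot.current_position(),bot.current_force())
    bot.move_straight([*(b+4*u),100+BEND],vel=50)
    bot.move_straight([*(b+4*u),300],vel=100)
    print("up",bot.current_position(),bot.current_force(),bot.current_grip_width(),bot.current_time_s())
    return True
E
python3 - <<'E'
from h import *
print(pull("A")); look("h1",)
s=cv2.imread("pics/h1_scene.png"); cv2.imwrite("pics/h1c.png",cv2.resize(s[80:330,210:400],None,fx=3,fy=3)[:600*3//3*2][:590*2:1][:590])
E
```

```text
down [500.80478961  30.07143482 159.90621526] [ 0.14389936 -0.3882155  -0.41755963]
in [488.28742422  35.12569909 159.70357043] [ 0.22771141 -0.35622379 -1.13591005]
up [487.96700687  35.06675329 299.23265667] [ 0.14175493  0.38160099 -2.05985747] 0.21324669082091635 12.425
True
```

View pics/h1c.png

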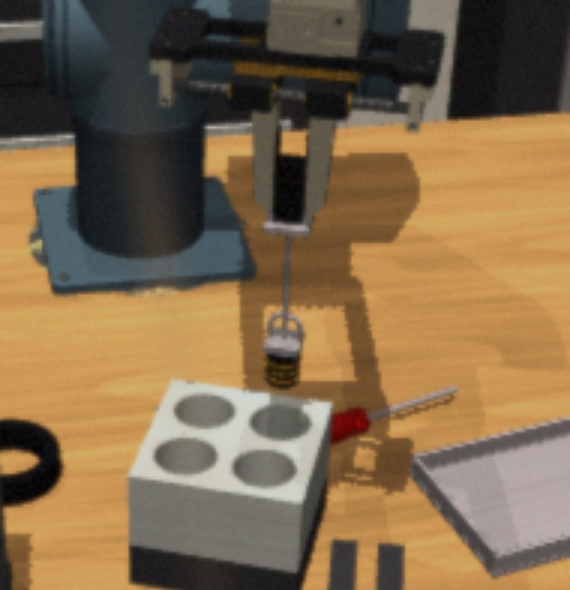

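View pics/h1_top.png

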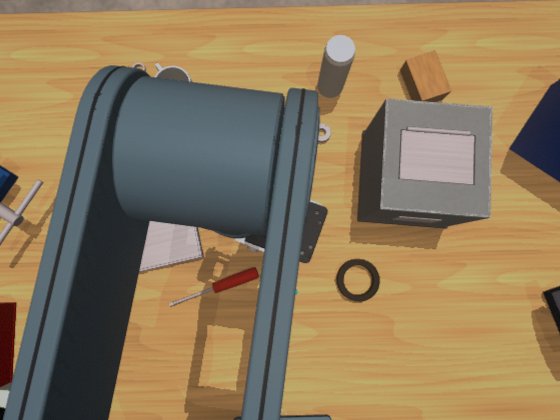

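```bash
cat >> h.py <<'E'
def trayshift(thr=True):
    ref=cv2.imread("pics/scene0.png"); c=bot.capture("scene"); im=c["image"][:,:,::-1].copy()
    x0,y0,x1,y1=380,212,456,272
    r=cv2.matchTemplate(im[y0-30:y1+30,x0-40:x1+40],ref[y0:y1,x0:x1],cv2.TM_CCOEFF_NORMED); _,v,_,l=cv2.minMaxLoc(r)
    return v,(l[0]-40,l[1]-30)
def T2W(lx,ly,TR=TR):
    a=TR[2]; return np.array([TR[0]+lx*np.cos(a)-ly*np.sin(a),TR[1]+lx*np.sin(a)+ly*np.cos(a)])
def place(lx,ly,T=TR):
    a=T[2]; u=np.array([np.cos(a),np.sin(a)]); b=T2W(lx,ly,T)
    bot.goto([*(b+4*u),300],down(a))
    bot.move_straight([*(b+4*u),62+BEND],vel=120)
    bot.wait(0.3)
    bot.move_straight([*(b+4*u),47.5+BEND],vel=30)
    print("low",bot.current_position(),bot.current_force())
    bot.wait(0.2)
    bot.move_straight([*(b+21*u),47.5+BEND],vel=30)
    bot.move_straight([*(b+21*u),60+BEND],vel=40)
    bot.move_straight([*(b+21*u),270],vel=150)
    print("rel",bot.current_position(),bot.current_force(),bot.current_grip_width(),bot.current_time_s())
E
python3 - <<'E'
from h import *
print(trayshift())
place(0,65); look("i1"); print(trayshift())
s=cv2.imread("pics/i1_scene.png"); cv2.imwrite("pics/i1c.png",cv2.resize(s[60:290,320:480],None,fx=3.5,fy=3.5)[-590:])
E
```

```text
(0.9975038170814514, (0, 0))
low [473.95718838 340.7979898  152.42619253] [ 0.17887138 -0.37950104 -1.04375109]
rel [490.0660518  343.94882385 268.84755918] [ 0.61253018 -0.72155396 -1.37985007] 0.209367810273013 18.1583
(0.6976312398910522, (0, 0))
```

View pics/i1c.png

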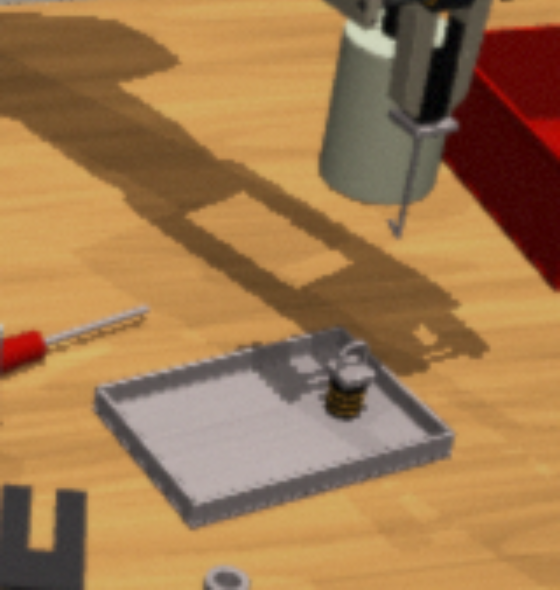

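Run:
```python
from h import *
print(pull("B")); look("j1"); 
s=cv2.imread("pics/j1_scene.png"); cv2.imwrite("pics/j1c.png",cv2.resize(s[100:300,230:470],None,fx=2.9,fy=2.9))
```

```text
down [526.67490951 -30.09891137 159.93331301] [-0.57522574 -0.20155804 -1.21596139]
in [517.42120597 -39.83984132 159.63745789] [ 0.36380759  0.0670634  -1.71004397]
up [517.11257836 -39.45881046 299.21643647] [-0.20493435 -0.61578281 -1.99004695] 0.21437382175510614 24.1917
True
```

View pics/j1c.png

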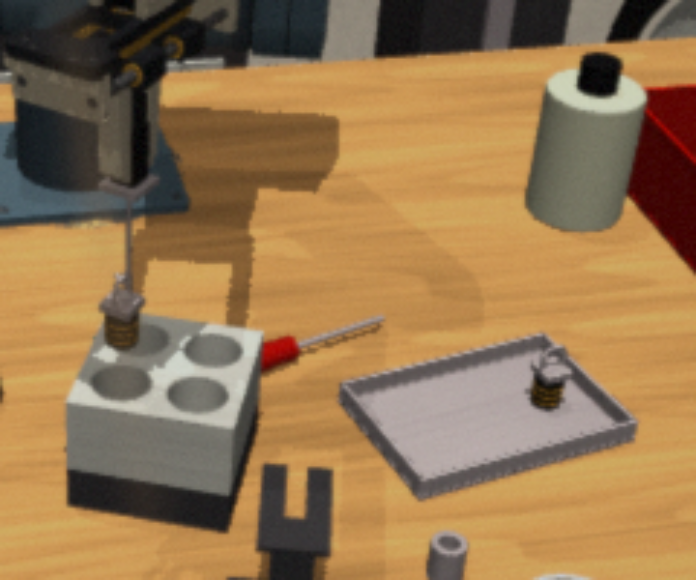

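```bash
cat >> h.py <<'E'
def trayshift2(box=(342,225,400,270)):
    ref=cv2.imread("pics/scene0.png"); im=bot.capture("scene")["image"][:,:,::-1].copy()
    x0,y0,x1,y1=box
    r=cv2.matchTemplate(im[y0-20:y1+20,x0-30:x1+30],ref[y0:y1,x0:x1],cv2.TM_CCOEFF_NORMED); _,v,_,l=cv2.minMaxLoc(r)
    return v,(l[0]-30,l[1]-20)
E
python3 - <<'E'
from h import *
v=trayshift2(); print(v)
if v[0]>.9 and v[1]==(0,0):
    place(0,0); print(trayshift2((400,250,450,270)))
    print(pull("C")); look("k1"); 
    s=cv2.imread("pics/k1_scene.png"); cv2.imwrite("pics/k1c.png",cv2.resize(s[100:300,230:470],None,fx=2.9,fy=2.9))
else: look("k1"); s=cv2.imread("pics/k1_scene.png"); cv2.imwrite("pics/k1c.png",cv2.resize(s[100:300,230:470],None,fx=2.9,fy=2.9))
E
```

```text
(0.990736722946167, (0, 0))
low [487.06182991 277.10043826 152.4249743 ] [ 0.08748657 -0.51372968 -0.48707831]
rel [503.09398905 280.32289118 268.90714237] [ 0.27806378 -0.00941349 -1.22265056] 0.21477371436604922 29.9667
(0.9903814792633057, (0, 0))
down [476.21520334 -12.76563381 159.89848415] [ 0.45386461 -0.23386241 -0.89136559]
in [463.46832436 -17.01369408 159.68158584] [-0.41266246  0.63202723 -1.1987549 ]
up [463.19683521 -16.8089523  299.27271188] [-0.4402877  -0.24353888 -1.19435229] 0.2139792349802882 35.6333
True
```

View pics/k1c.png

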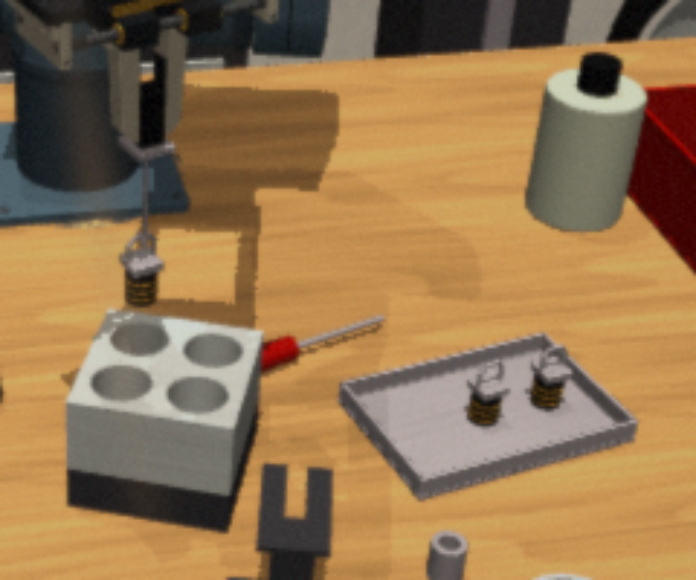

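Third hangs on the hook, two stand in the tray. Place it, then return the hook.

Run:
```python
from h import *
v=trayshift2(); print(v)
assert v[0]>.9 and v[1]==(0,0)
place(0,-65)
bot.goto([*HK,280],down(HY))
look("l1")
p=bot.current_position(); print(p)
c=bot.capture("scene")
B=np.array([p[0],p[1],p[2]-BEND]); q=proj(c,np.array([B,[p[0],p[1],p[2]-20]])); print(q)
w=(270,110,410,270);z=zoom(c,*w,3.7)
for a in ((q-np.array(w[:2])+.5)*3.7).astype(int): cv2.circle(z,tuple(int(v) for v in a),3,(0,255,0),1)
cv2.imwrite("pics/l1c.png",z[:,:,::-1])
s=cv2.imread("pics/l1_scene.png"); cv2.imwrite("pics/l1d.png",cv2.resize(s[100:300,230:470],None,fx=2.9,fy=2.9))
```

```text
(0.8197221159934998, (0, 0))Traceback (most recent call last):
  File "<stdin>", line 3, in <module>
AssertionError
```

Run:
```python
from h import *
v=trayshift2((342,225,372,270)),trayshift2((400,250,450,270)); print(v)
assert all(a[0]>.9 and a[1]==(0,0) for a in v)
place(0,-65)
bot.goto([*HK,280],down(HY))
look("l1")
p=bot.current_position(); print(p)
c=bot.capture("scene")
B=np.array([p[0],p[1],p[2]-BEND]); q=proj(c,np.array([B,[p[0],p[1],p[2]-20]])); print(q)
w=(270,110,410,270);z=zoom(c,*w,3.7)
for a in ((q-np.array(w[:2])+.5)*3.7).astype(int): cv2.circle(z,tuple(int(v) for v in a),3,(0,255,0),1)
cv2.imwrite("pics/l1c.png",z[:,:,::-1])
s=cv2.imread("pics/l1_scene.png"); cv2.imwrite("pics/l1d.png",cv2.resize(s[100:300,230:470],None,fx=2.9,fy=2.9))
```

```text
((0.9884740114212036, (0, 0)), (0.9978906512260437, (0, 0)))
low [500.12879574 213.41958353 152.43816236] [-0.05456477 -0.67830871 -1.64452327]
rel [516.15538214 216.72731277 268.93286555] [-0.1670107   0.02065355 -0.49793033] 0.21210529842823644 41.225
[668.84074076  57.37039705 280.29079897]
[[334.65027986 244.27592547]
 [338.05338556 208.81403475]]
```

View pics/l1c.png

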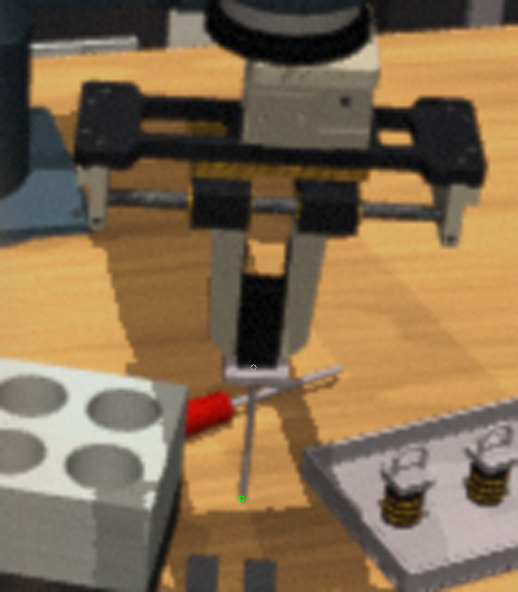

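View pics/l1d.png

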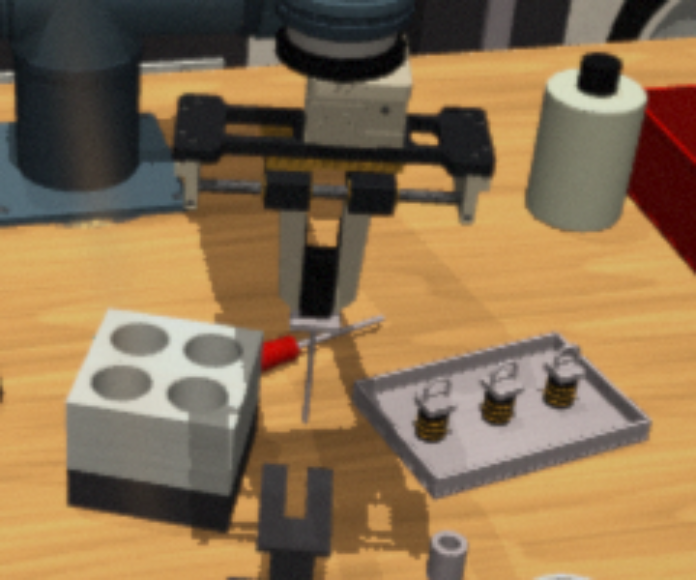

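Run:
```python
from h import *
print(bot.current_position())
print(bot.move_straight([*HK,240],vel=100)); bot.wait(.2); print(bot.current_position())
print(bot.move_straight([*HK,150],vel=60,contact_N=8),bot.current_position())
print(bot.move_straight([*HK,135],vel=25,contact_N=5)); bot.wait(.2); print(bot.current_position(),bot.current_force())
look("m0")
bot.let_go(); bot.wait(.3); 
bot.move_straight([*HK,280],vel=150); 
bot.goto([520,60,380],down(0)); 
print(bot.current_time_s(),bot.current_qpos())
look("m1")
s=cv2.imread("pics/m1_scene.png"); cv2.imwrite("pics/m1c.png",cv2.resize(s[180:345,250:470],None,fx=3.3,fy=3.3))
```

```text
[668.91612123  57.42051462 280.49273386]
False
[670.26768037  55.3811819  241.05054399]
False [670.06713737  55.39076287 150.50242481]
True
[669.46324967  55.38975833 134.96797401] [0.53750447 0.27164122 5.86998399]
48.9583 [-9.85059923e-02  1.54552745e-01  1.30334974e+00 -5.13829826e-05
  1.68434715e+00  1.47329629e+00]
```

View pics/m1c.png

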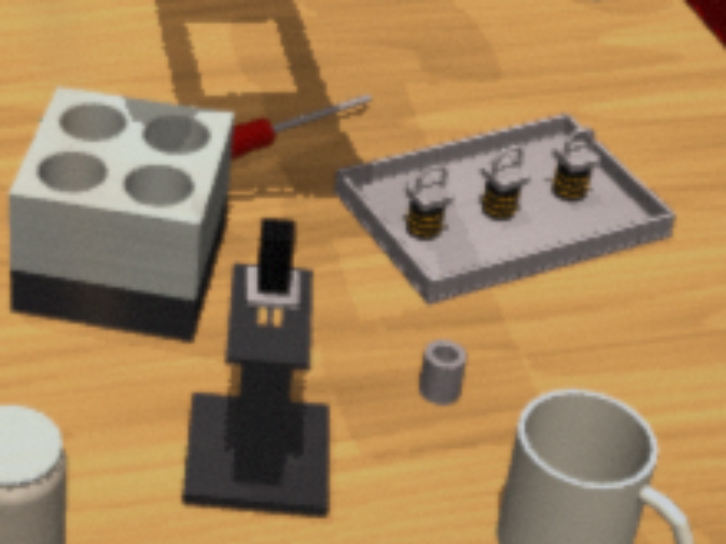

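View pics/m1_top.png

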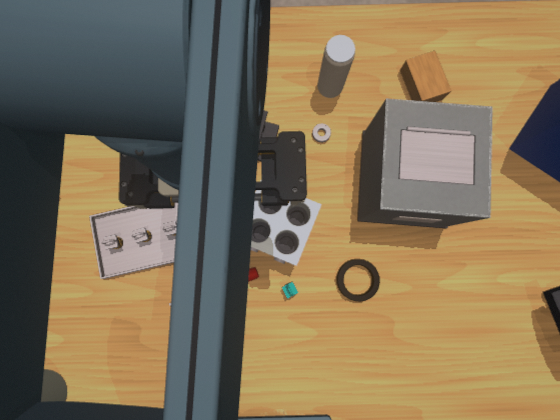

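Run:
```python
from h import *
bot.goto([480,-220,400],down(rad(0)))
print(bot.current_time_s())
look("n1")
c=bot.capture("top"); z=zoom(c,85,190,215,290,6); cv2.imwrite("pics/n1c.png",z[:,:,::-1])
```

```text
50.15
```

View pics/n1c.png

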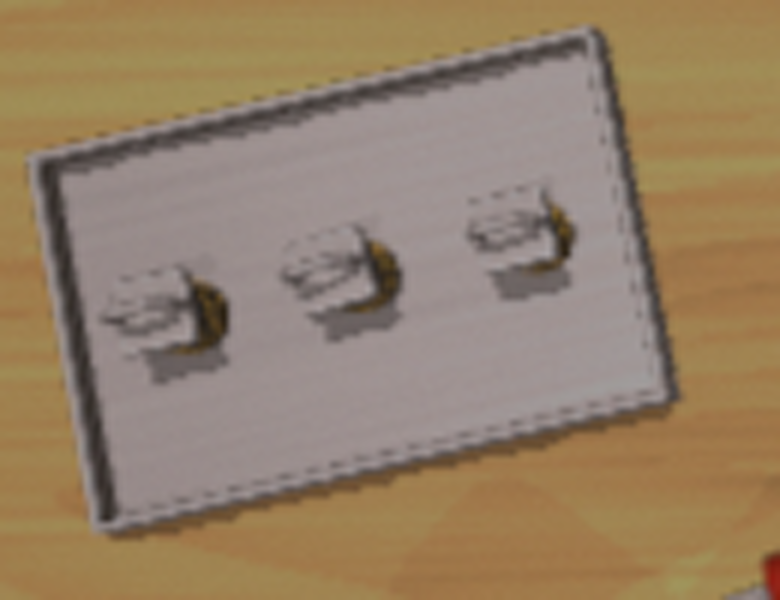

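```bash
cat > ov.py <<'E'
from h import *
import sys
def ov(G,n,wt=(85,190,215,290),ws=(340,205,475,275)):
    for nm,w,k in(("top",wt,6),("scene",ws,5.8)):
        c=bot.capture(nm); im=zoom(c,*w,k); off=np.array(w[:2])
        for (x,y,a) in G:
            drawbox(c,im,boxpts(x,y,a,13,13,34,42),off,k,(255,0,0))
            P=np.array([[x-s*11*np.sin(a),y+s*11*np.cos(a),62] for s in(-1,1)]); p=((proj(c,P)-off+.5)*k-.5).astype(int)
            cv2.line(im,tuple(map(int,p[0])),tuple(map(int,p[1])),(0,255,0),1)
        cv2.imwrite(f"pics/{n}_{nm}.png",im[:,:,::-1])
E
python3 - <<'E'
from ov import *
np.set_printoptions(precision=1,suppress=True)
c=bot.capture("top")
P=np.array([pix2z(c,(np.array(p)+.5)/6-.5+(85,190),22) for p in [(30,158),(600,30),(676,398),(98,528)]]); e=np.diff(np.vstack([P,P[:1]]),axis=0); print(P.mean(0),np.degrees(np.arctan2(e[:,1],e[:,0])))
for n,pt in dict(a=[(118,275),(185,265),(200,345),(130,355)]).items(): print([pix2z(c,(np.array(p)+.5)/6-.5+(85,190),42) for p in pt])
T=(*P.mean(0)[:2],rad(11.6))
G=[(*T2W(0,y,T),T[2]) for y in(65,0,-65)]
print(G); ov(G,"o1")
E
```

```text
[484.4 289.   22. ] [ -78.6 -168.3  101.2   12.1]
[array([485.7, 364.2,  42. ]), array([488.6, 340.8,  42. ]), array([460.5, 334.9,  42. ]), array([457.6, 359.3,  42. ])]
[(np.float64(471.3111175903107), np.float64(352.65419927813105), np.float64(0.20245819323134223)), (np.float64(484.38118246479837), np.float64(288.9818080541737), np.float64(0.20245819323134223)), (np.float64(497.45124733928606), np.float64(225.30941683021635), np.float64(0.20245819323134223))]
```

View pics/o1_top.png

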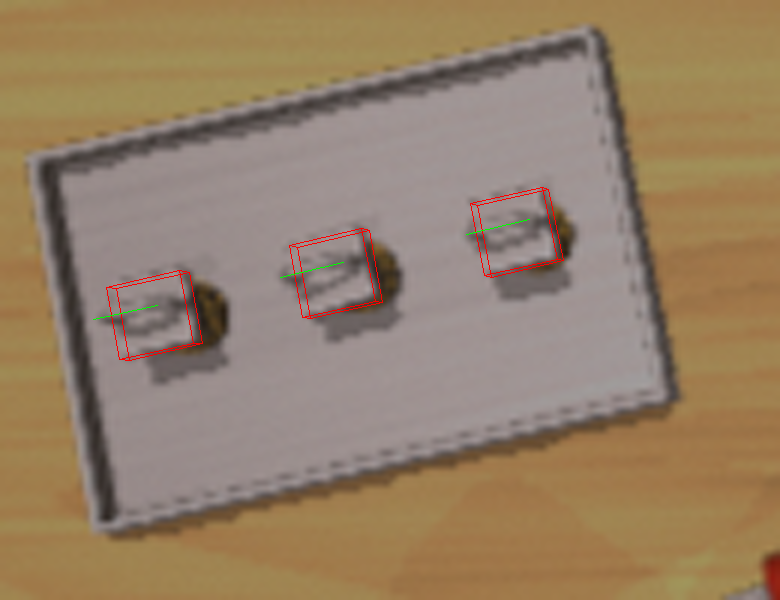

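View pics/o1_scene.png

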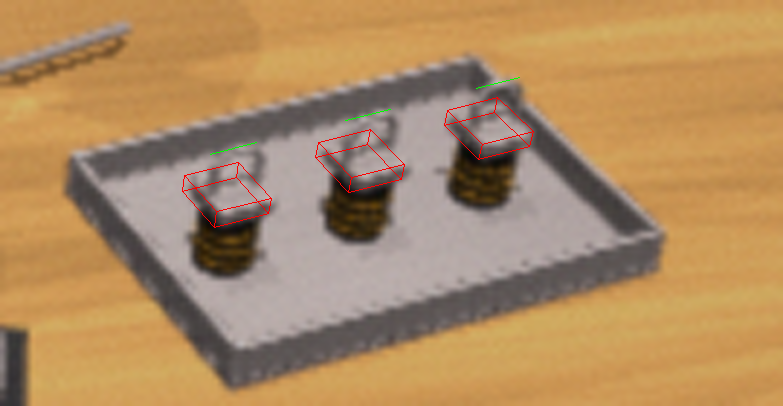

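```bash
cat >> h.py <<'E'
SL=(598.4,-284.,rad(-6.2)); PHI=rad(22)
def grab(x,y,a):
    bot.goto([x,y,150],down(a+np.pi/2)); 
    bot.move_straight([x,y,75],vel=100)
    if bot.move_straight([x,y,32],vel=60,contact_N=6): print("contact",bot.current_position())
    bot.close_gripper(35); print("grip",bot.current_grip_width(),bot.current_position())
    bot.move_straight([x,y,310],vel=150); print("up",bot.current_grip_width(),bot.current_force(),bot.current_time_s())
def overbox(cx=-9.,z=310):
    a=SL[2]; p=[SL[0]+cx*np.cos(a),SL[1]+cx*np.sin(a)]
    bot.goto([*p,z],down(a+PHI)); return p
E
python3 - <<'E'
from h import *
x,y,a=497.3,227.0,rad(10)
bot.goto([x-20,y+0,300],down(a+np.pi/2))
grab(x,y,a)
p=overbox(); print(bot.current_position(),bot.current_qpos())
look("q1"); s=cv2.imread("pics/q1_scene.png"); cv2.imwrite("pics/q1c.png",cv2.resize(s[40:290,80:330],None,fx=2.35,fy=2.35))
s=cv2.imread("pics/q1_scene.png"); cv2.imwrite("pics/q1d.png",cv2.resize(s[205:275,340:475],None,fx=5,fy=5))
E
```

```text
grip 0.27392687847236985 [497.32560236 227.01674991  31.97605735]
up 0.2726027852853433 [-0.23257978 -0.18276821 -1.0195744 ] 57.6083
[ 589.8729907  -281.68844891  310.294919  ] [-6.16104321e-01  4.16054579e-01  1.11062639e+00  4.68792301e-04
  1.61471056e+00  6.76896913e-01]
```

View pics/q1c.png

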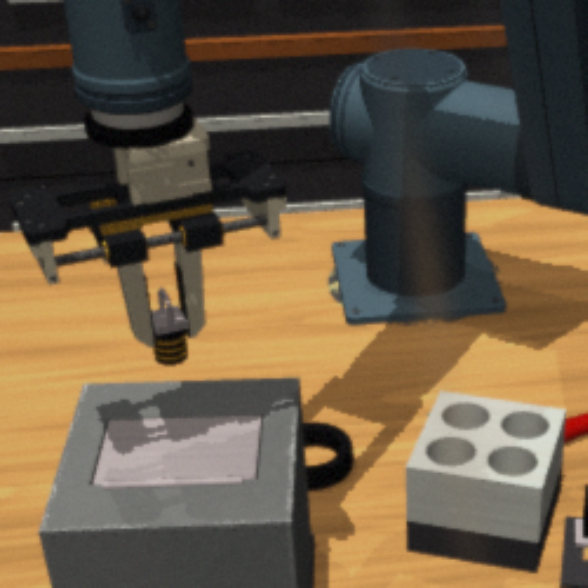

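View pics/q1d.png

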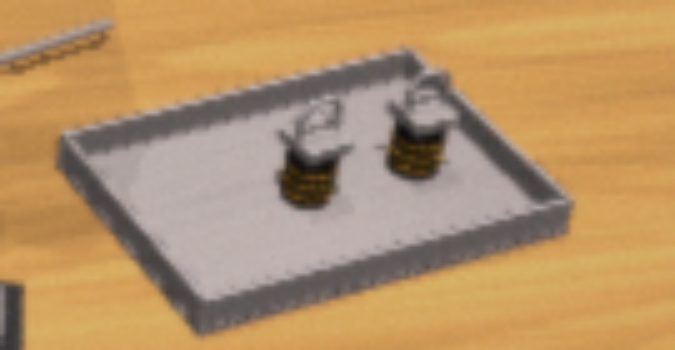

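```bash
cat >> h.py <<'E'
def drop(p,n):
    bot.move_straight([*p,240],vel=120); bot.wait(.2); print(bot.current_position(),bot.current_grip_width())
    print("c",bot.move_straight([*p,152],vel=50,contact_N=25),bot.current_position(),bot.current_force(),bot.current_grip_width())
    bot.wait(.2); look(n+"a",("scene",))
    bot.let_go(); bot.wait(.5); print("open",bot.current_grip_width(),bot.current_force(),bot.current_position())
    look(n+"b")
    bot.move_straight([*p,310],vel=80); bot.wait(.3); print(bot.current_time_s(),bot.current_force())
    look(n+"c")
    i=[cv2.imread(f"pics/{n}{k}_scene.png")[60:290,80:250] for k in "abc"]
    cv2.imwrite(f"pics/{n}.png",cv2.resize(np.hstack(i),None,fx=1.56,fy=1.56,interpolation=cv2.INTER_CUBIC))
E
python3 - <<'E'
from h import *
a=SL[2]; p=[SL[0]-9*np.cos(a),SL[1]-9*np.sin(a)]
drop(p,"r1")
E
```

```text
[ 589.89108049 -283.30896168  241.17143257] 0.2727357480572019
c False [ 589.39784836 -283.02685254  152.14500136] [-1.99695561  0.82406118  0.33978709] 0.27620541405362914
open 0.9981631748191615 [-3.43773937  2.78778478  0.20844117] [ 589.42492493 -283.01807949  151.96614739]
66.8583 [ 0.53257774 -0.26768491 -0.91635227]
```

View pics/r1.png

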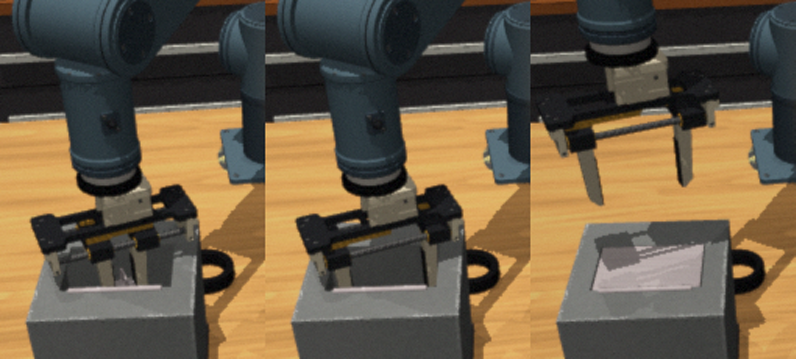

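View pics/r1c_top.png

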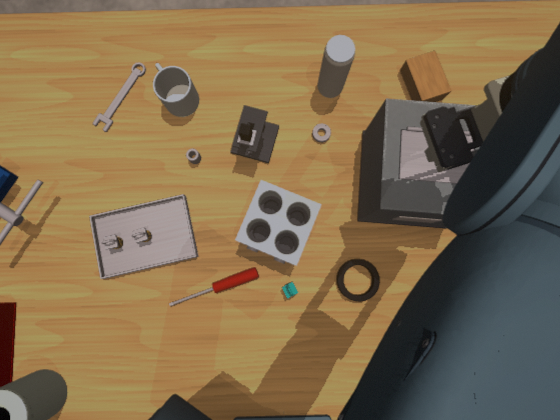

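Run:
```python
from h import *
x,y,a=484.3,290.7,rad(10)
bot.goto([x,y,300],down(a+np.pi/2))
grab(x,y,a)
p=overbox(); look("s0",("scene",))
s=cv2.imread("pics/s0_scene.png"); cv2.imwrite("pics/s0c.png",np.vstack([cv2.resize(s[40:290,80:330],None,fx=2.,fy=2.)[:, :]]))
```

```text
grip 0.2764503593181838 [484.35742173 290.70790155  31.97075257]
up 0.2779389553229956 [-0.90215911 -0.48594038 -1.41049589] 74.525
```

View pics/s0_scene.png

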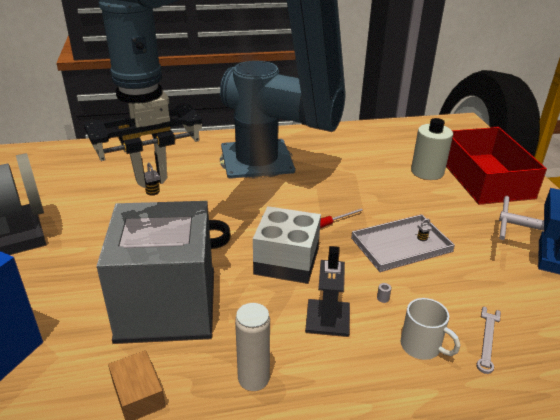

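Run:
```python
from h import *
a=SL[2]; p=[SL[0]-9*np.cos(a),SL[1]-9*np.sin(a)]
drop(p,"s1")
```

```text
[ 589.87783175 -283.34900401  241.16680239] 0.28066446015662516
c False [ 589.41495457 -282.99308523  152.13013856] [-1.34853867 -0.07077536  0.81313746] 0.2798211334442789
open 1.0001508607391132 [-2.34137217  2.45389591 -0.08054961] [ 589.41136113 -283.00412034  151.95212315]
83.9417 [-0.12741169  0.35993123  0.16772945]
```

View pics/s1.png

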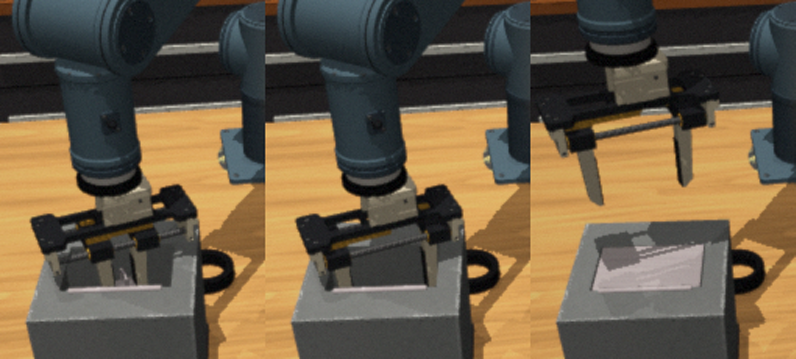

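View pics/s1c_top.png

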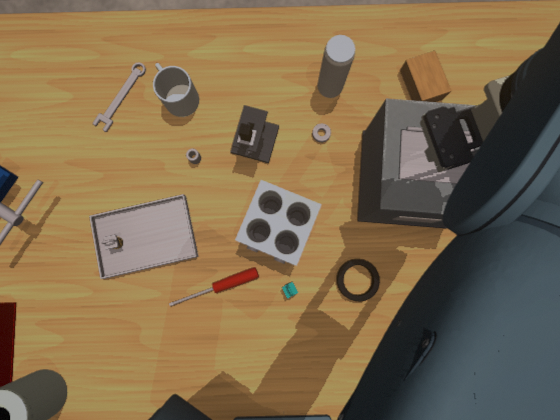

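Second one is in; the third stands in the tray at (113,241), tray unmoved.

Run:
```python
from h import *
x,y,a=471.3,354.2,rad(8)
bot.goto([x,y,300],down(a+np.pi/2))
grab(x,y,a)
p=overbox(); look("t0",("scene",))
```

```text
grip 0.27800420105629303 [471.3415734  354.19700889  31.96315119]
up 0.27780755618784697 [-0.14572041  1.0772157  -0.73068045] 91.825
```

View pics/t0_scene.png

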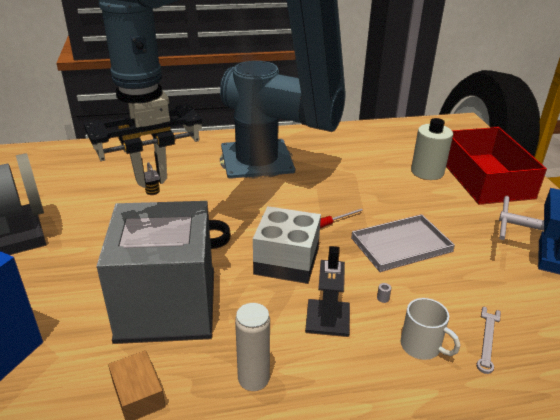

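Run:
```python
from h import *
a=SL[2]; p=[SL[0]-9*np.cos(a),SL[1]-9*np.sin(a)]
drop(p,"t1")
bot.goto([330,-250,350],down(0)); bot.wait(.5); look("u"); print(bot.current_time_s())
c=bot.capture("top"); z=np.hstack([zoom(c,350,90,500,235,2.6),zoom(c,222,90,322,235,2.6)]); cv2.imwrite("pics/u1.png",z[:,:,::-1])
```

```text
[ 589.89762135 -283.33688154  241.18679679] 0.27678182170641213
c False [ 589.39589466 -282.99449792  152.1179998 ] [-1.07569462  0.58004292  0.40669939] 0.2823128229974008
open 0.9947804522918129 [-2.14679102  2.15779     0.82980302] [ 589.40919358 -283.00054111  151.95972395]
101.4583 [-0.73307381  0.98206623  0.25015015]
103.1917
```

View pics/t1.png

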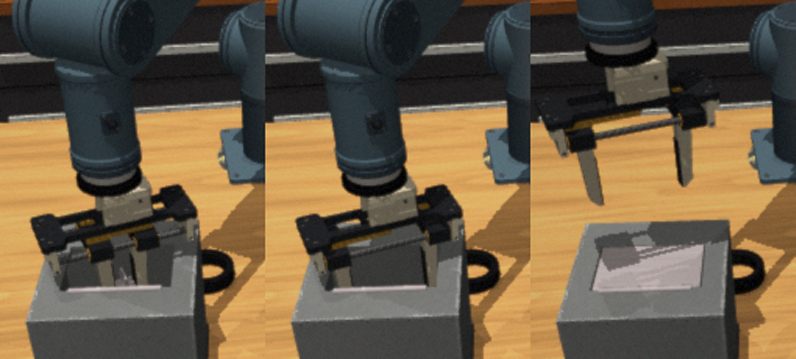

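View pics/u_scene.png

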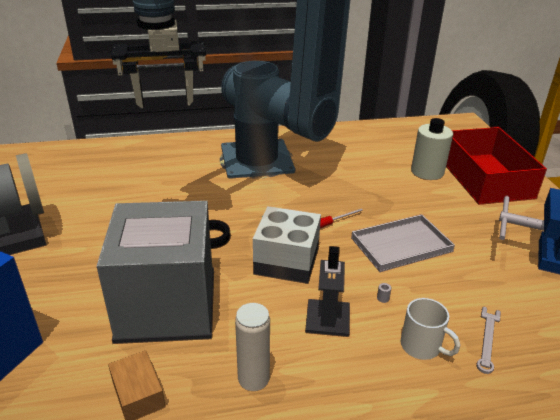

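View pics/u1.png

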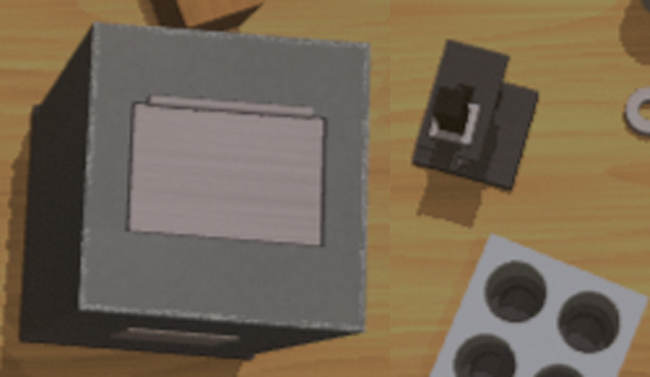

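The flap is flush, the hook is on its fork, the bores and tray are empty, and the other things have not moved. I'm handing it in.

```bash
python3 -c "
from bench import bot
bot.wait(.5); bot.close_job(); print(bot.current_time_s())"
```

```text
the job is handed in; nothing more can be done
the job is handed in; nothing more can be done
```

I finished the job and handed it in at about 104 s, but the hand-in reported no verdict. Only cartridges 2, 3 and 4 were there; the bore for cartridge 1 was empty.

- **Drawing out:** I pulled each of the three out by its loop with the hook, stood them in the drip tray and hung the hook back on its fork. Soon after the third was set down, the tray was found knocked about 13 mm aside, so I measured it again before picking anything up.
- **Scrapping:** I lowered each cartridge by hand through the flap, held the flap down with the fingertips and let the cartridge fall. After each drop I checked that the flap had shut.

**Last checks (pictures only):** the flap looks flush, the hook hangs upright on its fork, the tray and all four bores are empty, and the other bench items look unmoved. The cameras cannot see inside the box; I know the cartridges are in it only because each was gone from the fingers after its drop and none was left in view. None of these checks failed.

One automatic tray check stopped a step early. The match was poor because a standing cartridge was in its view; two narrower checks then showed the tray had not moved.

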